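# Seal the blue canister, then press its label holder behind the shelf lip and keep it home

### The arm

A 7-joint arm with a two-finger parallel gripper is mounted at the origin on the work surface. World frame = base frame: x ahead of the robot, y to its left, z up, the work surface at z = 0. Lengths are in m, angles in rad, forces in N, time in s.
With the tool pointing down it reaches from about 0.4 to 0.875 m from the base axis. Payload 6.5 kg.
Tool frame: the origin (TCP) lies at the very end of the fingers, on their centre line; the grasp point (between the pads) lies 19 mm behind it; z points along the fingers, x is the direction in which the jaws open and shut, and the axes are right-handed (so a half turn about z gives the same grasp; the last joint's range is limited). The gripper opens to 85 mm and grips with 20 to 120 N. Pads are 22 mm wide; open, the fingers measure 114 mm over their backs; the gripper's body (76 mm by 85 mm) begins 54 mm behind the grasp point. The pads swing forward as they close: fully open they stand 13 mm farther back than shut.
Start: joints at [1.174, 0.536, -0.004, 1.538, 0.003, 1.067, -0.071], TCP at [0.211, -0.615, 0.231] pointing down, gripper open.
Joint ranges: [-2.7, 2.7], [-0.37, 2.16], [-1.27, 1.26], [0.24, 2.4], [-1.31, 4.45], [0.19, 1.91], [-2.76, 2.76]. Speed limits (rad/s): [2.39, 2.39, 3.14, 3.14, 3.14, 3.14, 3.14].

### API

Orientations are given as a unit quaternion [x, y, z, w].
In Python, from plant import env, cams, ticket gives the robot as it stands.
- The arm moves only by the shell command python3 -m creep 'ROWS' [OPENING] [FORCE]. ROWS is JSON, a list of rows, each a list of 6 numbers: the shift along the tool's x, y, z in m, then the turn, a rotation vector about the tool's x, y, z in rad. In form: [[tx, ty, tz, ax, ay, az], ...]. A call has 1 to 20 rows; each row is the pose to reach, as a shift and turn from the pose commanded when the call began, along the tool's axes at that moment; what a row does not reach only later rows make up. A row lasts 1/12 s, in which the tool goes at most 41.7 mm and 7.16 degrees, less where a joint would pass 70% of its speed; a pose out of reach is approached as far as the arm can. A call with a gripper value outside its range is refused whole. OPENING is the closure, from -1 (fully open) to 1 (shut), set as the call begins (- or left out, the last holds). The fingers move at their own pace and stop on an object; FORCE is the grip in N (left out, the last holds). Time passes only in rows, so rows that repeat a pose let the fingers close. It gives the time, the measured TCP pose, the force and the opening at its end, in the units of the state.
- env.sense(): the state, without advancing time (a new reading comes with each control period).
- cams.capture(name): name is "scene" or "side" or "wrist"; returns a dict with "color" (384x512x3 uint8, red, green, blue), "fov_y" (degrees; the focal length in pixels is half the picture's height over the tangent of half this angle, whatever the lens; pixels are square), "cx", "cy" (the principal point, pixels), "pose" (4x4, takes a point from camera to world coordinates); the wrist camera has in their place "hand_eye" (4x4, takes a point from camera to tool coordinates, whose origin is the TCP and whose axes are the tool frame's). Camera axes: x right, y down, z forward; pixel columns grow to the right and rows downward; lengths in m; the calibration is good to about 2 mm. A picture is of the moment at which its call begins: read the wrist's pose just before it. There is no depth.
- ticket.job_done(): hands the job in, once; it reports no verdict.
The state is a dict: "t": time; "q": joint angles; "qd": joint speeds; "joint_torque": joint torques, N m; "ee_pos": TCP position; "tcp_rot": TCP orientation; "force": force on the tool from outside, world axes, zero at the start; "wrist_torque": the same for the moment, N m; "gripper_width": finger opening in m.
Only numpy, scipy, OpenCV 4.12 (cv2) and the standard library are available. Lean on these libraries where they do the work, as an engineer would, in place of code of your own. Each camera call takes 0.05 s, during which the arm holds its last target.

### The job

Press the raised lid of the blue-lidded canister fully down onto its shoulder, so that no orange seal shows. Then take the blue label holder from its black stand, push it upright down behind the front lip of the blue canister's own shelf until the spring-loaded reader bar underneath is pressed fully home, and finish while still holding it pressed there: do not let go or ease off. Leave the bottle, the dishes and the timer where they stand.

Things in the scene. Friction and masses are not known exactly. Their poses are not given: they have to be found in the camera images.
- bay_blue: Fixed white bench shelf, 200 (x) x 130 (y) mm, deck 55 mm above the bench, thin blue stripe on its aluminium front lip, blue-lidded steel canister (66 mm diameter, axis at x = +35 mm, y = 0, shoulder 112 mm above the bench) on the deck. Origin: centre of its underside, on the bench; x points from the front lip to the back, z up. Label slot along y at x = -85 mm, behind the lip.
- bay_grey: A like shelf with a grey-lidded canister that is already closed and a grey label holder fixed in its slot; not part of the job. Origin and axes as bay_blue. It can stand left or right of bay_blue.
- slot_mouth (a point): Centre of bay_blue's label slot at the top of its straight walls, 58 mm above the bench (x = -85 mm, y = 0 in bay_blue's frame, same axes). The slot is 9 mm wide in x, 88 mm long in y; above this point both long sides flare out as a funnel, 24 mm wide at its top, 69 mm above the bench. The reader bar lies at its bottom.
- lid_top (a point): Centre of the flat top of the blue lid (68 mm diameter, 22 mm tall). Fully seated on the canister's shoulder it is 134 mm above the bench; it starts 5 to 8 mm higher, with an orange seal ring showing under the lid.
- canister_lid (a joint): Height of the blue lid above its seat, in m: 0 = fully seated, up to 0.009. It slides vertically with about 6 N of friction, stays where it is left, and stops hard at 0. Counts as seated below 0.0015.
- reader_bar (a joint): How far the brass reader bar at the bottom of bay_blue's slot is pressed down, in m: 0 = up (its top 30 mm above the bench), 0.008 = hard stop (top at 22 mm). A spring pushes it up with 4 N at 0, rising to 10 N at 0.008, so it lifts a label holder that is let go. Counts as home above 0.0065.
- label_holder: Loose blue upright plate, 40 to 85 g, blank white label on both faces. Blade 6 (x) x 80 (y) x 64 (z) mm; above it a grip head 12 (x) x 44 (y) x 34 (z) mm; 98 mm tall in all. Origin: centre of the blade's lower edge; x across its thickness, z up. Either way round fits. Home in the slot, its lower edge is 22 mm and its top 120 mm above the bench.
- holder_grip (a point): Centre of the label holder's grip head, 81 mm above the lower edge; x is the 12 mm pinch direction, z up.
- holder_stand: Fixed black stand, 70 x 120 mm, 40 mm tall, with a slot along its y axis 8 mm wide and 86 mm long whose floor is 8 mm above the bench; the label holder stands in it, its axes along the stand's, and is lifted straight up by 35 mm to come out. Origin: centre of the underside.
- reagent_bottle: Bystander: loose amber bottle, 64 mm diameter, 130 mm tall, origin at the centre of its underside.
- dish_stack: Bystander: loose stack of three round dishes (one piece), 89 mm diameter, 44 mm tall, origin at the centre of its underside.
- timer: Bystander: loose small white timer, 50 x 65 x 28 mm, origin at the centre of its underside.
Not all that is in view belongs to the job. Leave any purple look-alike of the bay_blue alone.

How it is judged:
On the way, in this order (a step that is already met when the one before it is completed fails the run):
1. the blue canister's lid is pressed down onto its seat, while the label holder is not yet in the slot (value of joint canister_lid below 0.0015 m and value of joint reader_bar below 0.002 m), for 0.2 s.
2. the label holder is behind the lip of the blue shelf, held by the fingers, and the reader bar is pressed home (value of joint reader_bar above 0.0065 m and x of label_holder in the frame of bay_blue between -0.09 and -0.08 m and y of label_holder in the frame of bay_blue between -0.008 and 0.008 m and z of label_holder in the frame of bay_blue below 0.0255 m and angle between label_holder's own z axis and vertical below 0.12 rad and contact force between the fingers and label_holder above 2 N and value of joint canister_lid below 0.0015 m), for 0.3 s.
At the end, for the whole second after the job is handed in: Fingers still on the label holder (over 2 N); it is upright (0.12 rad) in the blue shelf's slot (5 mm across, 8 mm along), lower edge under 25.5 mm high, reader bar pressed over 6.5 of 8 mm; lid within 1.5 mm of its seat (all of step 2); the arm keeps its last pose, push and grip.
It fails at once if the reagent bottle is shifted by more than 25 mm or tipped (distance of reagent_bottle from where it was at the start of the episode above 0.025 m or angle between reagent_bottle's own z axis and vertical above 0.35 rad).
It fails at once if the dish stack is shifted by more than 25 mm or tipped (distance of dish_stack from where it was at the start of the episode above 0.025 m or angle between dish_stack's own z axis and vertical above 0.35 rad).
It fails at once if the timer is shifted by more than 25 mm or tipped (distance of timer from where it was at the start of the episode above 0.025 m or angle between timer's own z axis and vertical above 0.35 rad).
It also fails if it takes over 53 s, if anything falls off the work surface, if the arm or the gripper's body presses on something with over 40 N, if the wrist force passes 120 N, or if a joint passes its speed limit or range.

## Working session

There is one attempt and no reset: what is moved stays moved. The work goes in short steps, Python scripts to look and compute and a shell command to move; the robot and the scene stay as the last step left them, time stands still between calls to the robot, and variables do not carry over. Pictures are saved under pics/ and viewed, and the job is handed in when it is done.

```bash
ls; mkdir -p pics
python3 - <<'E'
from plant import env,cams,ticket
import cv2,numpy as np
s=env.sense();print(s)
for n in ["scene","side","wrist"]:
    d=cams.capture(n);cv2.imwrite(f"pics/{n}0.png",d["color"][:,:,::-1])
    print(n,d["fov_y"],d["cx"],d["cy"],np.round(d.get("pose",d.get("hand_eye")),4).tolist())
E
```

```text
pics
{'t': 0.0, 'q': array([ 1.173811  ,  0.53718763, -0.00442943,  1.53886057,  0.00263663,
        1.06730649, -0.07120603]), 'qd': array([ 8.60339584e-04,  6.94595944e-04, -6.07550921e-04, -1.26513448e-03,
       -9.37486564e-04, -6.77778813e-04,  1.35420559e-05]), 'joint_torque': array([ 1.67519750e-05, -5.83410609e+01,  1.04852132e+00, -2.59105343e+01,
        1.22351531e-02,  9.48021712e-03, -1.22209067e-05]), 'ee_pos': array([ 0.2108732 , -0.61417712,  0.23040418]), 'tcp_rot': array([ 8.13896934e-01, -5.81008614e-01, -7.59793986e-04, -4.40765694e-04]), 'force': array([-0.06818571,  0.71693439, -0.36094773]), 'wrist_torque': array([-0.03361568,  0.02423864, -0.01388336]), 'gripper_width': 0.08536269849581844}
scene 53.4793335560261 257.2042655968401 183.8747409579738 [[-0.2941, 0.8071, -0.512, 1.041], [0.9558, 0.2489, -0.1567, 0.175], [0.001, -0.5354, -0.8446, 1.0233], [0.0, 0.0, 0.0, 1.0]]
side 55.27793118831238 255.365264669878 198.35770776198592 [[0.982, -0.123, 0.1436, 0.3305], [-0.1891, -0.6461, 0.7395, -0.6957], [0.0018, -0.7533, -0.6577, 0.7317], [0.0, 0.0, 0.0, 1.0]]
wrist 62.03893293658835 259.07455571882764 189.69293829820728 [[1.0, 0.0006, 0.0008, 0.0004], [-0.0008, 0.9456, 0.3253, -0.0848], [-0.0006, -0.3253, 0.9456, -0.1417], [0.0, 0.0, 0.0, 1.0]]
```

View pics/scene0.png

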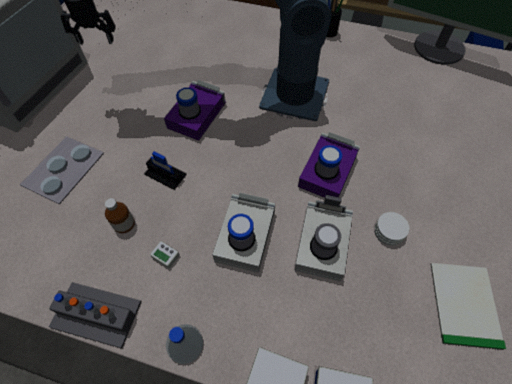

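View pics/side0.png

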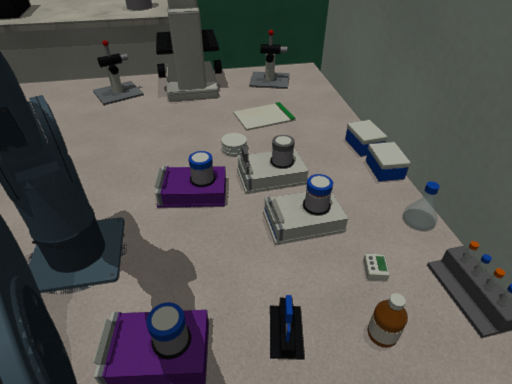

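View pics/wrist0.png

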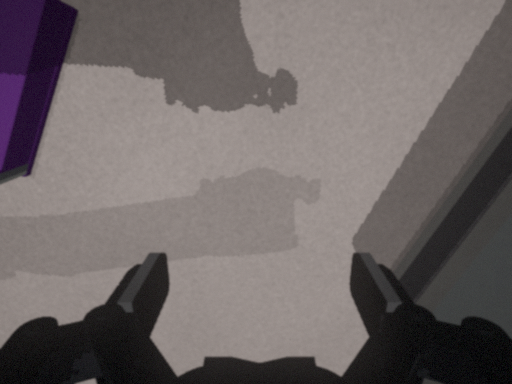

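The scene view shows the blue-lidded white shelf at about (243,232), the grey one at (325,242), the stand with the blue holder at (165,170), and two purple look-alikes. The side view has the blue bay at (305,212), the stand at (287,325), the bottle at (388,322) and the timer at (376,267). Next I'll enlarge the crops.

```bash
cat > h.py <<'E'
import numpy as np,cv2
from plant import env,cams,ticket
from scipy.spatial.transform import Rotation as R
def ray(d,u,v,T=None):
    T=d["pose"] if T is None else T
    f=d["color"].shape[0]/2/np.tan(np.radians(d["fov_y"])/2)
    r=T[:3,:3]@np.array([(u-d["cx"])/f,(v-d["cy"])/f,1.]);return T[:3,3],r/np.linalg.norm(r)
def plane(d,u,v,z,T=None):
    o,r=ray(d,u,v,T);return o+r*(z-o[2])/r[2]
def proj(d,p,T=None):
    T=d["pose"] if T is None else T
    f=d["color"].shape[0]/2/np.tan(np.radians(d["fov_y"])/2)
    c=np.linalg.inv(T)@np.append(p,1);return np.array([c[0]/c[2]*f+d["cx"],c[1]/c[2]*f+d["cy"]])
def tri(rs):
    A=0;b=0
    for o,r in rs:
        P=np.eye(3)-np.outer(r,r);A=A+P;b=b+P@o
    return np.linalg.solve(A,b)
def wristT(d,s):
    T=np.eye(4);T[:3,:3]=R.from_quat(s["tcp_rot"]).as_matrix();T[:3,3]=s["ee_pos"];return T@d["hand_eye"]
def crop(img,x0,y0,x1,y1,k,name):
    cv2.imwrite(name,cv2.resize(img[y0:y1,x0:x1,::-1],None,fx=k,fy=k,interpolation=cv2.INTER_CUBIC))
E
python3 - <<'E'
from h import *
a=cams.capture("scene");b=cams.capture("side")
crop(a["color"],200,180,300,280,6,"pics/s_bay.png")
crop(a["color"],135,140,195,200,8,"pics/s_st.png")
crop(b["color"],250,160,360,250,7,"pics/d_bay.png")
crop(b["color"],250,285,320,365,7,"pics/d_st.png")
E
```

```text
(no output)
```

View pics/s_bay.png

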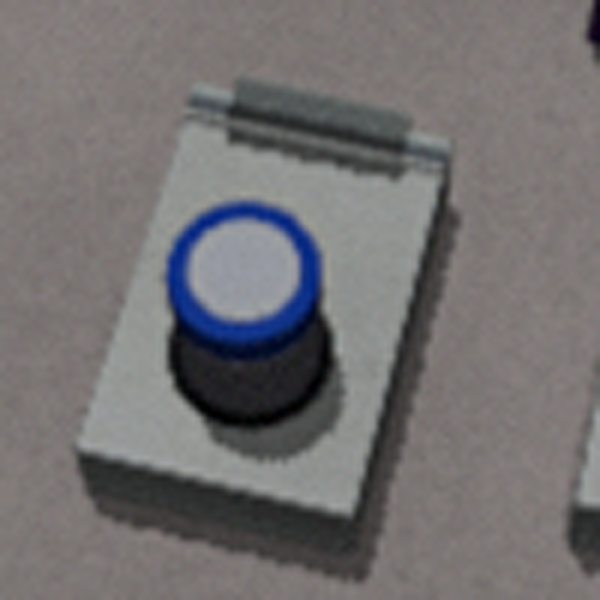

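View pics/s_st.png

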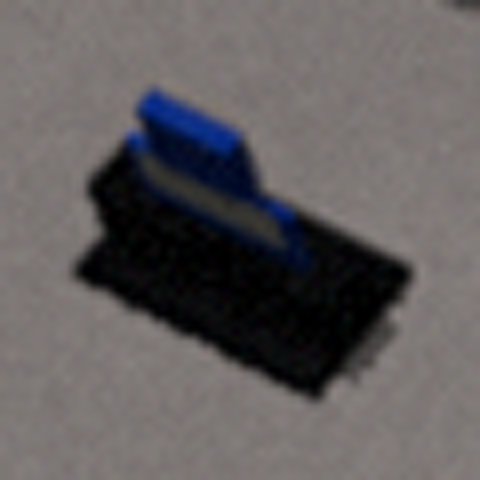

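View pics/d_bay.png

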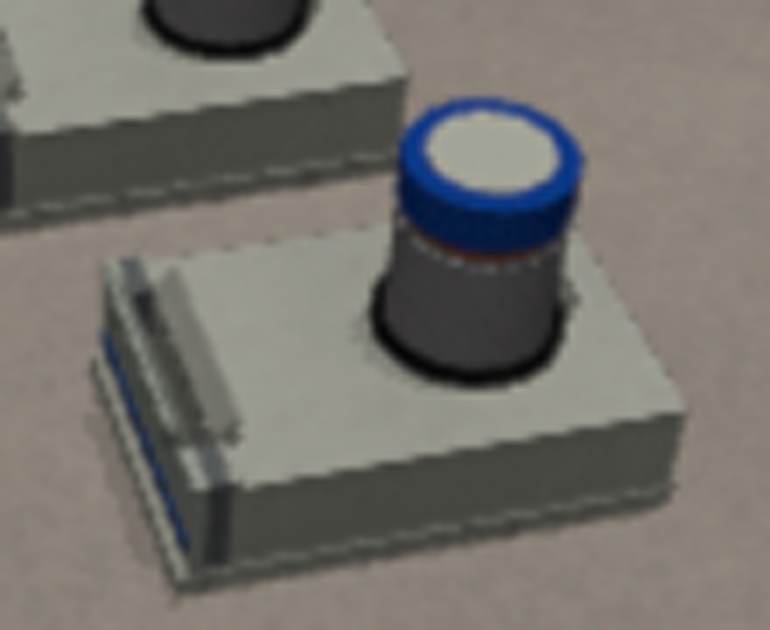

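View pics/d_st.png

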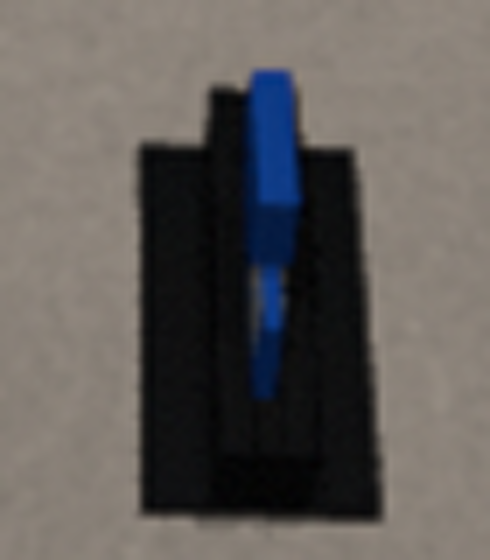

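Run:
```python
from h import *
a=cams.capture("scene");b=cams.capture("side")
print(env.sense()["t"])
A=lambda x,y:(200+(x+.5)/6-.5,180+(y+.5)/6-.5)
B=lambda x,y:(250+(x+.5)/7-.5,160+(y+.5)/7-.5)
S=lambda x,y:(135+(x+.5)/8-.5,140+(y+.5)/8-.5)
D=lambda x,y:(250+(x+.5)/7-.5,285+(y+.5)/7-.5)
# lid top disc via mask of white sticker inside blue
lid=tri([ray(a,*A(244,272)),ray(b,*B(492,151))]);print("lid",lid, plane(a,*A(244,272),.1405),plane(b,*B(492,151),.1405))
for n,d,F,pts in [("scene deck",a,A,[(78,455),(355,518),(443,165),(185,125)]),("side deck",b,B,[(685,412),(575,235),(240,488)])]:
    print(n,[np.round(plane(d,*F(*p),.055)[:2],4).tolist() for p in pts])
print("holder top side",[np.round(plane(b,*D(*p),.106)[:2],4).tolist() for p in [(252,70),(292,70),(300,203),(258,200)]])
print("holder top scene",[np.round(plane(a,*S(*p),.106)[:2],4).tolist() for p in [(150,88),(245,132),(238,152),(140,105)]])
for z in(0,.008):
  print("stand",z,[np.round(plane(b,*D(*p),z)[:2],4).tolist() for p in [(140,145),(355,150),(380,520),(142,515)]])
  print("stand scene",z,[np.round(plane(a,*S(*p),z)[:2],4).tolist() for p in [(75,270),(318,400),(412,270)]])
```

```text
0.35
lid [0.63736675 0.00606931 0.13917797] [0.63796334 0.00632583 0.1405    ] [0.63668719 0.00449706 0.1405    ]
scene deck [[0.7071, -0.0523], [0.6986, 0.0749], [0.5163, 0.0637], [0.532, -0.0627]]
side deck [[0.702, -0.0594], [0.6967, 0.0467], [0.5272, -0.0666]]
holder top side [[0.4712, -0.29], [0.4824, -0.2922], [0.4734, -0.3336], [0.4624, -0.3306]]
holder top scene [[0.4636, -0.3296], [0.472, -0.2868], [0.4812, -0.2854], [0.472, -0.3297]]
stand 0 [[0.4521, -0.2421], [0.5202, -0.257], [0.4933, -0.3757], [0.4261, -0.3613]]
stand scene 0 [[0.4901, -0.3769], [0.5179, -0.258], [0.4499, -0.2467]]
stand 0.008 [[0.4508, -0.2471], [0.5181, -0.2618], [0.4915, -0.3792], [0.4251, -0.365]]
stand scene 0.008 [[0.4944, -0.3726], [0.522, -0.2546], [0.4545, -0.2434]]
```

```bash
cat >> h.py <<'E'
def goto(p,yaw):
    """shift+turn in present tool axes to TCP p, tool down, tool x at yaw (rad, world)"""
    s=env.sense();Rc=R.from_quat(s["tcp_rot"])
    c,n=np.cos(yaw),np.sin(yaw)
    Rt=R.from_matrix(np.array([[c,n,0],[n,-c,0],[0,0,-1.]]))
    print("t",round(s["t"],2),"row",np.round(Rc.inv().apply(np.array(p)-s["ee_pos"]),4),np.round((Rc.inv()*Rt).as_rotvec(),4))
E
python3 - <<'E'
from h import *
goto([0.62,0.006,0.26],np.radians(3.5))
E
```

```text
t 0.35 row [-0.4541 -0.5884 -0.0288] [-2.000e-04  4.000e-04 -1.301e+00]
```

```bash
python3 -m creep '[[-0.1,-0.12,-0.03,0,0,-0.2],[-0.454,-0.588,-0.029,0,0,-1.3],[-0.454,-0.588,-0.029,0,0,-1.3],[-0.454,-0.588,-0.029,0,0,-1.3],[-0.454,-0.588,-0.029,0,0,-1.3],[-0.454,-0.588,-0.029,0,0,-1.3],[-0.454,-0.588,-0.029,0,0,-1.3],[-0.454,-0.588,-0.029,0,0,-1.3],[-0.454,-0.588,-0.029,0,0,-1.3],[-0.454,-0.588,-0.029,0,0,-1.3],[-0.454,-0.588,-0.029,0,0,-1.3],[-0.454,-0.588,-0.029,0,0,-1.3],[-0.454,-0.588,-0.029,0,0,-1.3],[-0.454,-0.588,-0.029,0,0,-1.3],[-0.454,-0.588,-0.029,0,0,-1.3],[-0.454,-0.588,-0.029,0,0,-1.3],[-0.454,-0.588,-0.029,0,0,-1.3],[-0.454,-0.588,-0.029,0,0,-1.3],[-0.454,-0.588,-0.029,0,0,-1.3],[-0.454,-0.588,-0.029,0,0,-1.3]]' 1
python3 -m creep '[[0,0,0,0,0,0],[0,0,0,0,0,0]]'
python3 - <<'E'
from h import *
goto([0.62,0.006,0.26],np.radians(3.5))
s=env.sense();d=cams.capture("wrist");cv2.imwrite("pics/w1.png",d["color"][:,:,::-1]);print(s["ee_pos"],s["q"],s["gripper_width"],s["force"])
np.save("w1T.npy",wristT(d,s))
E
```

```text
t: 2.02
ee_pos: [0.6202, 0.0086, 0.2601]
tcp_rot: [0.999, 0.032, 0.0, -0.001]
force: [-0.1, -1.0, 0.1]
gripper_width: -0.0003
t: 2.18
ee_pos: [0.6193, 0.0037, 0.2601]
tcp_rot: [1.0, 0.029, -0.0, 0.001]
force: [-0.4, 0.3, -0.2]
gripper_width: 0.0001
t 2.18 row [ 0.0008 -0.0023  0.0001] [ 0.0012  0.0007 -0.0033]
[0.61929001 0.00366937 0.26008248] [ 0.2716957   0.50472716 -0.49690918  1.57118211  0.25871087  1.13233474
 -0.22579373] 7.016116036784415e-05 [-0.3964003   0.27472898 -0.20992587]
```

View pics/w1.png

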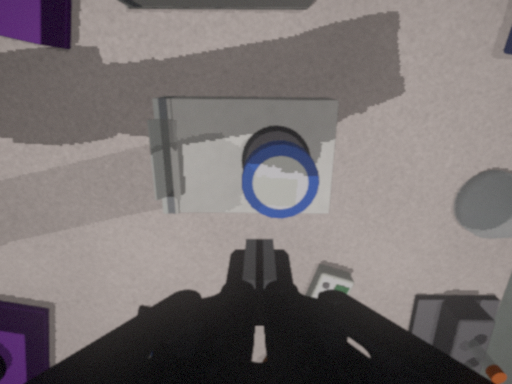

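Run:
```python
from h import *
d=cams.capture("wrist");s=env.sense();T=wristT(d,s);im=d["color"]
hsv=cv2.cvtColor(im,cv2.COLOR_RGB2HSV)
m=cv2.inRange(hsv,(100,120,60),(130,255,255));m[:,:200]=0;m[:,360:]=0;m[:110]=0;m[230:]=0
c=max(cv2.findContours(m,cv2.RETR_EXTERNAL,cv2.CHAIN_APPROX_NONE)[0],key=cv2.contourArea)
e=cv2.fitEllipse(c);print(e)
for z in(.139,.141):
  pts=np.array([plane(d,*p[0],z,T)[:2] for p in c]);print(z,cv2.minEnclosingCircle(pts.astype(np.float32)),"ctr of ellipse",plane(d,*e[0],z,T))
crop(im,130,80,350,230,3.6,"pics/w1c.png")
```

```text
((279.6131286621094, 179.9461212158203), (72.8590087890625, 74.13880920410156), 76.60493469238281)
0.139 ((0.6382072567939758, 0.005966532975435257), 0.03386068716645241) ctr of ellipse [0.63800752 0.00679798 0.139     ]
0.141 ((0.6380371451377869, 0.006586211733520031), 0.03360384702682495) ctr of ellipse [0.63783885 0.00741133 0.141     ]
```

View pics/w1c.png

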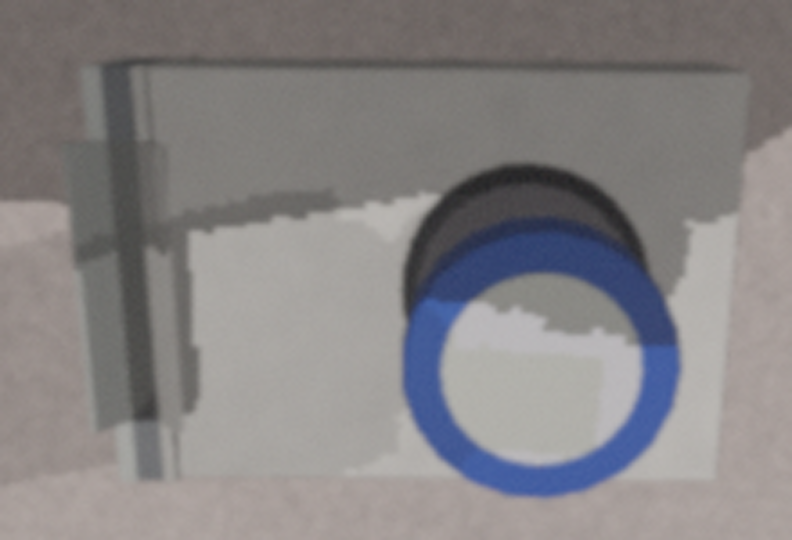

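Run:
```python
from h import *
d=cams.capture("wrist");s=env.sense();T=wristT(d,s)
C=lambda x,y:(130+(x+.5)/3.6-.5,80+(y+.5)/3.6-.5)
P=lambda p,z:np.round(plane(d,*C(*p),z,T)[:2],4)
bl,br=P((748,70),.055),P((715,478),.055)
print("back",bl,br,np.linalg.norm(bl-br),np.degrees(np.arctan2(-(bl-br)[0],(bl-br)[1])))
fl,fr=P((150,66),.055),P((180,478),.055)
print("deck front",fl,fr,"yaw",[np.degrees(np.arctan2(*(v)[::-1])) for v in(bl-fl,br-fr)])
for z in(.03,.055,.069):
    print(z,"slotL",P((103,65),z),P((140,478),z),"slotR",P((130,65),z),P((162,478),z),"funnel dark",P((125,425),z),P((158,425),z),P((120,145),z), "flare box",P((65,142),z),P((97,428),z),P((165,142),z),P((197,405),z))
yaw=np.radians(3.7)
for lid in([.6381,.0064],):
    for y in (2.8,3.7,4.5):
        y=np.radians(y);X=np.array([np.cos(y),np.sin(y)]);print("origin",lid-.035*X,"slot",lid-.12*X, "backmid pred",lid+.065*X)
print("backmid",(bl+br)/2)
```

```text
back [0.6986 0.0732] [ 0.7056 -0.0552] 0.1285906684017157 3.120512622796274
deck front [0.525  0.0641] [ 0.5308 -0.0656] yaw [np.float64(3.000661413462149), np.float64(3.4048884105270796)]
0.03 slotL [0.5038 0.0619] [ 0.5106 -0.0774] slotR [0.5122 0.0624] [ 0.5183 -0.077 ] funnel dark [ 0.5061 -0.0578] [ 0.5175 -0.0572] [0.5081 0.0376] flare box [0.4907 0.0375] [ 0.4964 -0.0595] [0.5225 0.0394] [ 0.5311 -0.049 ]
0.055 slotL [0.5113 0.0636] [ 0.5177 -0.0663] slotR [0.5192 0.0641] [ 0.5249 -0.0659] funnel dark [ 0.5135 -0.048 ] [ 0.5241 -0.0474] [0.5154 0.041 ] flare box [0.4991 0.0409] [ 0.5044 -0.0496] [0.5287 0.0426] [ 0.5368 -0.0398]
0.069 slotL [0.5156 0.0646] [ 0.5217 -0.0601] slotR [0.5231 0.065 ] [ 0.5286 -0.0597] funnel dark [ 0.5176 -0.0426] [ 0.5278 -0.042 ] [0.5194 0.0428] flare box [0.5038 0.0428] [ 0.5089 -0.0441] [0.5323 0.0444] [ 0.54   -0.0347]
origin [0.60314179 0.00469026] slot [0.51824326 0.00053803] backmid pred [0.7030224  0.00957524]
origin [0.60317295 0.00414137] slot [ 0.51835013 -0.00134388] backmid pred [0.70296452 0.0105946 ]
origin [0.60320789 0.00365393] slot [ 0.51846992 -0.00301509] backmid pred [0.70289963 0.01149984]
backmid [0.7021 0.009 ]
```

The wrist view puts the lid centre at (0.638, 0.0065), the slot centre at about (0.518, -0.0005), and the bay yaw at about 3.2°. Next I press the lid with the fingers shut.

```bash
python3 -m creep '[[0.019,-0.003,0.04,0,0,0],[0.019,-0.003,0.08,0,0,0],[0.019,-0.003,0.11,0,0,0],[0.019,-0.003,0.11,0,0,0],[0.019,-0.003,0.11,0,0,0]]'
python3 -m creep '[[0,0,0.004,0,0,0],[0,0,0.008,0,0,0],[0,0,0.011,0,0,0],[0,0,0.014,0,0,0],[0,0,0.016,0,0,0],[0,0,0.017,0,0,0],[0,0,0.017,0,0,0]]'
```

```text
t: 2.75
ee_pos: [0.6374, 0.009, 0.1495]
tcp_rot: [1.0, 0.03, -0.002, 0.0]
force: [0.4, -1.0, 0.5]
gripper_width: 0.0003
t: 3.33
ee_pos: [0.6397, 0.0097, 0.1346]
tcp_rot: [1.0, 0.03, 0.001, 0.0]
force: [1.0, -0.3, 3.7]
gripper_width: 0.0007
```

```bash
python3 -m creep '[[0,0,0.001,0,0,0],[0,0,0.002,0,0,0],[0,0,0.002,0,0,0],[0,0,0.002,0,0,0]]'
python3 -m creep '[[0,0,0.002,0,0,0],[0,0,0.003,0,0,0],[0,0,0.003,0,0,0]]'
```

```text
t: 3.67
ee_pos: [0.6398, 0.0098, 0.134]
tcp_rot: [1.0, 0.03, 0.002, 0.0]
force: [-2.8, -2.1, 15.1]
gripper_width: -0.0002
t: 3.92
ee_pos: [0.64, 0.0098, 0.1337]
tcp_rot: [1.0, 0.03, 0.002, 0.001]
force: [-12.3, -1.7, 35.3]
gripper_width: 0.0003
```

```bash
python3 -m creep '[[0,0,-0.04,0,0,0],[0,0,-0.08,0,0,0],[0,0,-0.11,0,0,0],[0,0,-0.11,0,0,0],[0,0,-0.11,0,0,0]]' 0.0 40
python3 - <<'E'
from h import *
b=cams.capture("side");a=cams.capture("scene");goto([0.4725,-0.25,0.24],np.radians(-12.3))
crop(b["color"],250,160,360,250,7,"pics/d_bay2.png")
print("bottle cap",tri([ray(a,111,203),ray(b,398,299)]),plane(b,385,340,0))
print(env.sense()["gripper_width"])
E
```

```text
t: 4.33
ee_pos: [0.6398, 0.0099, 0.2406]
tcp_rot: [1.0, 0.03, 0.002, 0.0]
force: [0.1, -1.0, 0.2]
gripper_width: 0.0426
t 4.43 row [-0.1806  0.2491 -0.0023] [0.0005 0.0015 0.2746]
bottle cap [ 0.67358667 -0.35198165  0.12637559] [ 6.72641344e-01 -3.69135327e-01 -1.11022302e-16]
0.04267098440567456
```

View pics/d_bay2.png

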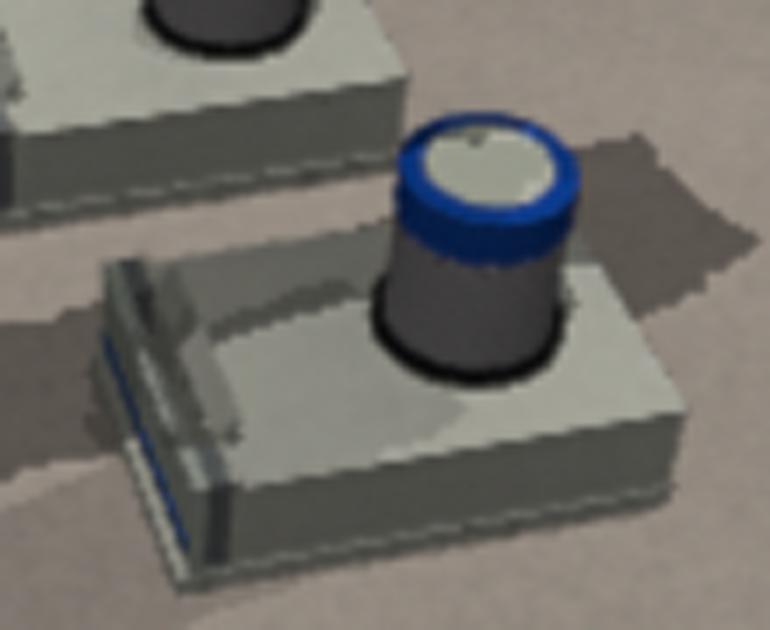

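The lid is seated and no orange seal shows. Now on to the holder.

```bash
python3 -m creep '[[-0.184,0.308,0,0,0,0.275],[-0.184,0.308,0,0,0,0.275],[-0.184,0.308,0,0,0,0.275],[-0.184,0.308,0,0,0,0.275],[-0.184,0.308,0,0,0,0.275],[-0.184,0.308,0,0,0,0.275],[-0.184,0.308,0,0,0,0.275],[-0.184,0.308,0,0,0,0.275],[-0.184,0.308,0,0,0,0.275],[-0.184,0.308,0,0,0,0.275],[-0.184,0.308,0,0,0,0.275],[-0.184,0.308,0,0,0,0.275],[-0.184,0.308,0,0,0,0.275]]'
python3 - <<'E'
from h import *
s=env.sense();d=cams.capture("wrist");T=wristT(d,s);print(s["ee_pos"],s["t"])
crop(d["color"],110,60,410,285,2.66,"pics/w2.png")
hsv=cv2.cvtColor(d["color"],cv2.COLOR_RGB2HSV)
m=cv2.inRange(hsv,(100,120,40),(130,255,255))
for c in cv2.findContours(m,cv2.RETR_EXTERNAL,cv2.CHAIN_APPROX_NONE)[0]:
    if cv2.contourArea(c)>60: print(cv2.boundingRect(c),cv2.minAreaRect(c))
E
```

```text
t: 5.52
ee_pos: [0.474, -0.3067, 0.2376]
tcp_rot: [0.994, -0.106, -0.0, -0.001]
force: [-0.0, -0.0, -0.6]
gripper_width: 0.0428
[ 0.47400836 -0.30671385  0.23759797] 5.5167
(0, 207, 52, 75) ((25.5, 244.0), (74.0, 51.0), 90.0)
(252, 127, 15, 83) ((259.0, 168.0), (82.0, 14.0), 90.0)
```

View pics/w2.png

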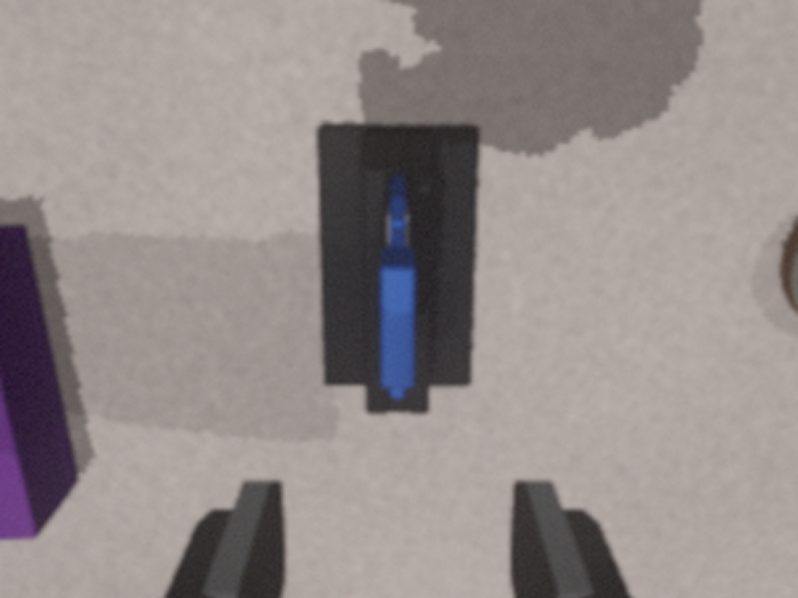

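Run:
```python
from h import *
s=env.sense();d=cams.capture("wrist");T=wristT(d,s)
C=lambda x,y:(110+(x+.5)/2.66-.5,60+(y+.5)/2.66-.5)
q=np.array([plane(d,*C(*p),.106,T)[:2] for p in [(381,265),(415,265),(415,387),(382,387)]]);print(q.round(4).tolist(),q.mean(0))
v=(q[0]+q[1]-q[2]-q[3])/2;print(np.linalg.norm(v),np.degrees(np.arctan2(-v[0],v[1])))
goto([*q.mean(0),.074],np.radians(-12.3))
```

```text
[[0.4737, -0.2881], [0.4846, -0.2905], [0.4759, -0.3328], [0.4647, -0.3304]] [ 0.47471082 -0.3104718 ]
0.04324794010280036 -11.854785305424267
t 5.62 row [0.0014 0.0033 0.164 ] [-0.0008  0.0004  0.0025]
```

```bash
python3 -m creep '[[0.001,0.003,0.04,0,0,0],[0.001,0.003,0.08,0,0,0],[0.001,0.003,0.11,0,0,0],[0.001,0.003,0.11,0,0,0]]'
python3 - <<'E'
from h import *
goto([.4743,-.3105,.074],np.radians(-12.2))
E
```

```text
t: 5.95
ee_pos: [0.4702, -0.3087, 0.1226]
tcp_rot: [0.994, -0.106, -0.005, -0.002]
force: [-1.2, 0.9, 0.3]
gripper_width: 0.043
t 5.95 row [0.0049 0.0011 0.0486] [-0.0038  0.0099 -0.0001]
```

```bash
python3 -m creep '[[0,0,0,0,0,0],[0,0,0,0,0,0],[0,0,0,0,0,0]]'
python3 - <<'E'
from h import *
goto([.4743,-.3105,.074],np.radians(-12.2))
E
```

```text
t: 6.2
ee_pos: [0.4755, -0.3124, 0.1307]
tcp_rot: [0.994, -0.107, 0.002, 0.001]
force: [0.3, 0.1, -0.7]
gripper_width: 0.0427
t 6.2 row [-0.0018 -0.0017  0.0567] [ 0.0013 -0.0039 -0.0016]
```

```bash
python3 -m creep '[[-0.001,-0.001,0.014,0,0,0],[-0.001,-0.001,0.028,0,0,0],[-0.001,-0.001,0.042,0,0,0],[-0.001,-0.001,0.052,0,0,0],[-0.001,-0.001,0.056,0,0,0],[-0.001,-0.001,0.056,0,0,0],[-0.001,-0.001,0.056,0,0,0]]'
python3 - <<'E'
from h import *
goto([.4743,-.3105,.074],np.radians(-12.2))
E
```

```text
t: 6.78
ee_pos: [0.4735, -0.311, 0.0731]
tcp_rot: [0.994, -0.107, 0.001, 0.0]
force: [-0.7, 0.5, 0.3]
gripper_width: 0.0424
t 6.78 row [ 0.0006 -0.0006 -0.0009] [ 0.0004 -0.0012 -0.002 ]
```

```bash
python3 -m creep '[[0,0,0,0,0,0],[0,0,0,0,0,0],[0,0,0,0,0,0],[0,0,0,0,0,0],[0,0,0,0,0,0],[0,0,0,0,0,0]]' 1 80
python3 - <<'E'
from h import *
s=env.sense();d=cams.capture("wrist")
crop(d["color"],110,140,410,384,2.4,"pics/w3.png")
E
```

```text
t: 7.28
ee_pos: [0.4735, -0.311, 0.0731]
tcp_rot: [0.994, -0.107, 0.001, 0.0]
force: [-0.5, 0.1, 6.1]
gripper_width: 0.0109
```

View pics/w3.png

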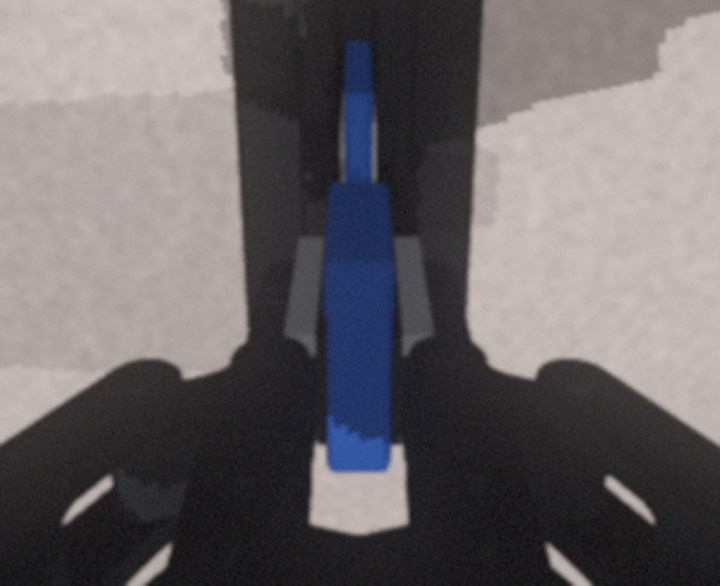

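Gripped at 11 mm. I'll measure the holder's offset in the tool frame, then lift.

```bash
python3 -m creep '[[0,0,-0.02,0,0,0],[0,0,-0.04,0,0,0],[0,0,-0.06,0,0,0],[0,0,-0.08,0,0,0],[0,0,-0.1,0,0,0],[0,0,-0.11,0,0,0],[0,0,-0.11,0,0,0],[0,0,-0.11,0,0,0]]'
python3 - <<'E'
from h import *
s=env.sense();d=cams.capture("wrist");T=d["hand_eye"];print(s["ee_pos"],s["gripper_width"])
C=lambda x,y:(110+(x+.5)/2.4-.5,140+(y+.5)/2.4-.5)
for p in [(325,260),(392,260),(390,470),(327,470)]: print(plane(d,*C(*p),-.033,T).round(4))
crop(d["color"],110,140,410,384,2.4,"pics/w4.png")
E
```

```text
t: 8.0
ee_pos: [0.4728, -0.3107, 0.182]
tcp_rot: [0.994, -0.107, 0.0, 0.0]
force: [0.0, 0.8, -1.1]
gripper_width: 0.0107
[ 0.47278278 -0.31070943  0.18200133] 0.010727033114621271
[-0.0042 -0.0228 -0.033 ]
[ 0.0066 -0.0229 -0.033 ]
[ 0.0068  0.0193 -0.033 ]
[-0.0044  0.0193 -0.033 ]
```

View pics/w4.png

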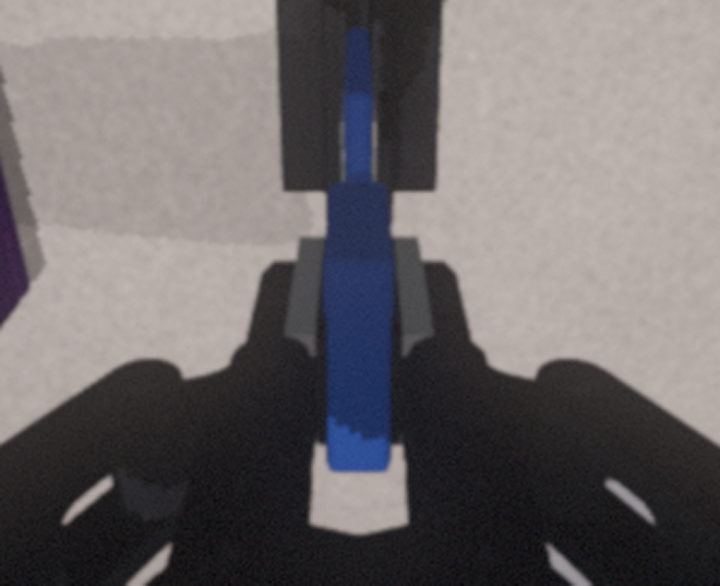

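Run:
```python
from h import *
goto([.517,-.0023,.18],np.radians(3.2))
```

```text
t 8.05 row [-0.022  -0.3106  0.0014] [-0.0006  0.0014 -0.2709]
```

```bash
python3 -m creep '[[-0.001,-0.015,0,0,0,0],[-0.003,-0.04,0,0,0,-0.03],[-0.005,-0.07,0,0,0,-0.06],[-0.007,-0.1,0,0,0,-0.09],[-0.009,-0.13,0,0,0,-0.12],[-0.011,-0.16,0,0,0,-0.15],[-0.013,-0.19,0,0,0,-0.18],[-0.015,-0.22,0,0,0,-0.21],[-0.018,-0.25,0,0,0,-0.24],[-0.02,-0.28,0,0,0,-0.27],[-0.022,-0.3,0,0,0,-0.27],[-0.022,-0.31,0,0,0,-0.27],[-0.022,-0.31,0,0,0,-0.27],[-0.022,-0.31,0,0,0,-0.27],[-0.022,-0.31,0,0,0,-0.27],[-0.022,-0.31,0,0,0,-0.27]]'
python3 - <<'E'
from h import *
goto([.517,-.0023,.14],np.radians(3.2))
s=env.sense();d=cams.capture("wrist");T=wristT(d,s);print(s["ee_pos"],s["gripper_width"],s["q"])
cv2.imwrite("pics/w5.png",cv2.resize(d["color"][:,:,::-1],None,fx=1.5,fy=1.5))
b=cams.capture("side");crop(b["color"],210,120,350,250,5,"pics/d5.png")
E
```

```text
t: 9.38
ee_pos: [0.5172, -0.0052, 0.1819]
tcp_rot: [1.0, 0.026, -0.0, 0.0]
force: [0.3, -1.0, -0.6]
gripper_width: 0.0111
t 9.38 row [-0.     -0.003   0.0419] [ 0.0009  0.0009 -0.0037]
[ 0.51723867 -0.00522309  0.18186913] 0.011080363834852933 [ 0.32470307  0.42487037 -0.50285494  1.90853052  0.26308906  0.87395907
 -0.25908772]
```

View pics/w5.png

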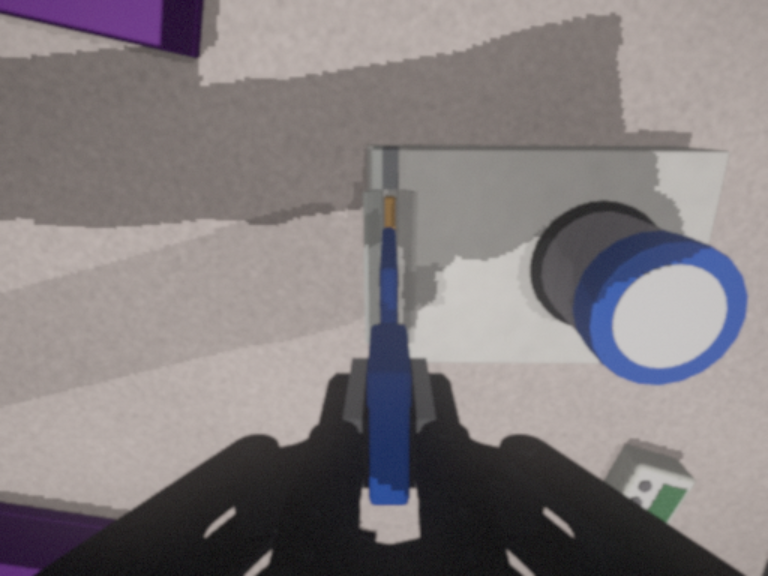

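View pics/d5.png

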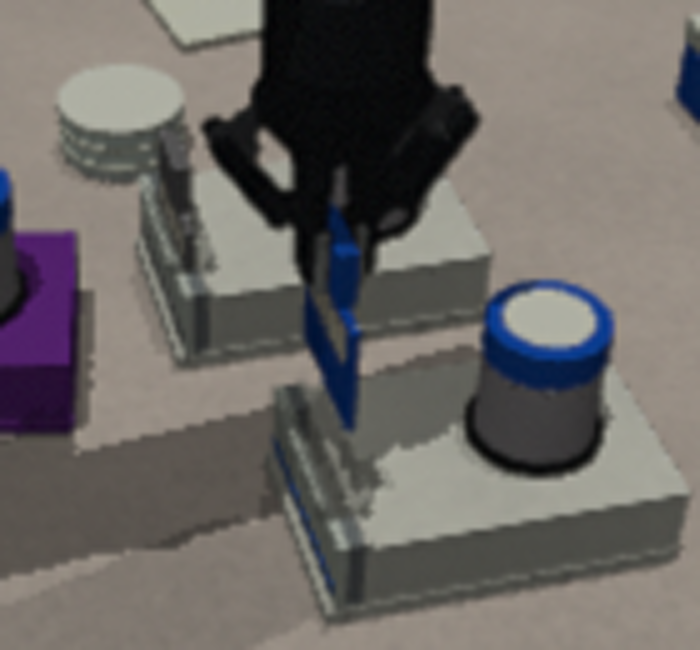

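```bash
python3 -m creep '[[0,-0.002,0.01,0,0,0],[0,-0.002,0.02,0,0,0],[0,-0.002,0.03,0,0,0],[0,-0.002,0.035,0,0,0],[0,-0.002,0.035,0,0,0],[0,-0.002,0.035,0,0,0]]'
python3 - <<'E'
from h import *
goto([.517,-.0023,.14],np.radians(3.2))
s=env.sense();d=cams.capture("wrist");T=wristT(d,s);print(s["ee_pos"],s["gripper_width"],s["force"])
crop(d["color"],210,60,320,200,5,"pics/w6.png")
E
```

```text
t: 9.98
ee_pos: [0.5171, -0.001, 0.1467]
tcp_rot: [1.0, 0.028, -0.001, -0.0]
force: [0.2, -0.1, -0.8]
gripper_width: 0.0112
t 9.98 row [-0.0002  0.0013  0.0067] [-0.0002  0.0012 -0.0006]
[ 0.51708946 -0.00100777  0.14669225] 0.011219961162119912 [ 0.20403085 -0.09958867 -0.79562518]
```

View pics/w6.png

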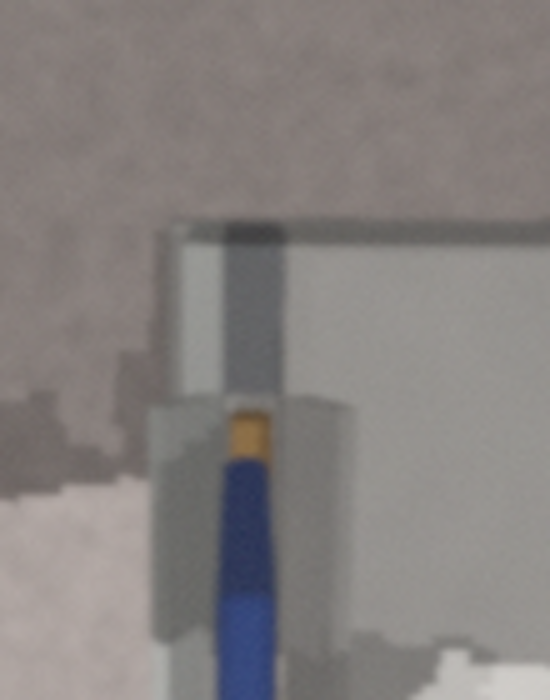

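Run:
```python
from h import *
s=env.sense();d=cams.capture("wrist");T=wristT(d,s)
C=lambda x,y:(210+(x+.5)/5-.5,60+(y+.5)/5-.5)
P=lambda x,y,z:plane(d,*C(x,y),z,T).round(4)
print("slot end",P(253,398,.058),P(253,398,.069),"brass",P(250,412,.03),P(231,435,.03),P(270,435,.03),"blade low far",P(221,460,s["ee_pos"][2]-.065),P(270,460,s["ee_pos"][2]-.065))
print("funnel outer",P(150,405,.069),P(352,405,.069))
b=np.radians(3.2);X=np.array([np.cos(b),np.sin(b)]);Y=np.array([-X[1],X[0]]);sl=np.array([.5183,-.0005]);print("pred end",sl+.044*Y)
```

```text
slot end [0.517 0.042 0.058] [0.5169 0.0439 0.069 ] brass [0.517  0.0348 0.03  ] [0.5141 0.0308 0.03  ] [0.5205 0.0312 0.03  ] blade low far [0.513  0.0378 0.0822] [0.5194 0.0382 0.0822]
funnel outer [0.5027 0.0422 0.069 ] [0.5306 0.0437 0.069 ]
pred end [0.51584385 0.04343139]
```

```bash
python3 -m creep '[[0.001,0,0.003,0,0,0],[0.001,0,0.008,0,0,0],[0.001,0,0.014,0,0,0],[0.001,0,0.02,0,0,0],[0.001,0,0.026,0,0,0],[0.001,0,0.032,0,0,0],[0.001,0,0.034,0,0,0],[0.001,0,0.034,0,0,0],[0.001,0,0.034,0,0,0]]'
python3 -m creep '[[0,0,0.004,0,0,0],[0,0,0.008,0,0,0],[0,0,0.012,0,0,0],[0,0,0.014,0,0,0],[0,0,0.014,0,0,0],[0,0,0.014,0,0,0]]'
```

```text
t: 10.83
ee_pos: [0.5184, -0.001, 0.1132]
tcp_rot: [1.0, 0.028, -0.0, -0.0]
force: [0.3, -0.2, -0.6]
gripper_width: 0.011
t: 11.33
ee_pos: [0.5184, -0.001, 0.0991]
tcp_rot: [1.0, 0.028, -0.0, -0.0]
force: [-0.3, 0.7, -0.6]
gripper_width: 0.0108
```

```bash
python3 -m creep '[[0,0,0.003,0,0,0],[0,0,0.006,0,0,0],[0,0,0.009,0,0,0],[0,0,0.011,0,0,0],[0,0,0.011,0,0,0],[0,0,0.011,0,0,0]]'
python3 -m creep '[[0,0,0.001,0,0,0],[0,0,0.002,0,0,0],[0,0,0.003,0,0,0],[0,0,0.003,0,0,0]]'
```

```text
t: 11.83
ee_pos: [0.5188, -0.001, 0.0887]
tcp_rot: [1.0, 0.027, 0.0, 0.0]
force: [-1.0, -0.0, 7.8]
gripper_width: 0.011
t: 12.17
ee_pos: [0.5191, -0.001, 0.087]
tcp_rot: [1.0, 0.027, 0.0, 0.0]
force: [-6.0, -0.3, 21.8]
gripper_width: 0.0107
```

```bash
python3 -m creep '[[0,0,0,0,0,0],[0,0,0,0,0,0],[0,0,0,0,0,0],[0,0,0,0,0,0],[0,0,0,0,0,0],[0,0,0,0,0,0]]'
python3 - <<'E'
from h import *
s=env.sense();d=cams.capture("wrist");print(s["ee_pos"],s["gripper_width"],s["force"],s["wrist_torque"])
crop(d["color"],110,140,410,384,2.4,"pics/w7.png")
b=cams.capture("side");crop(b["color"],210,120,350,250,5,"pics/d7.png")
E
```

```text
t: 12.67
ee_pos: [0.519, -0.001, 0.087]
tcp_rot: [1.0, 0.027, 0.001, 0.0]
force: [-6.0, -1.1, 22.0]
gripper_width: 0.011
[ 0.51903189 -0.00098742  0.08700229] 0.010996613941307288 [-5.95909799 -1.12286983 21.99107584] [-0.09212036  1.56188771 -0.08736294]
```

View pics/w7.png

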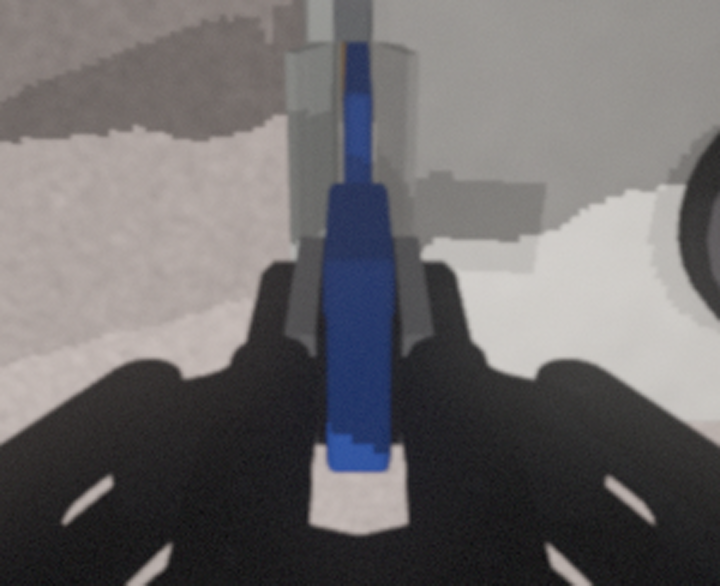

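View pics/d7.png

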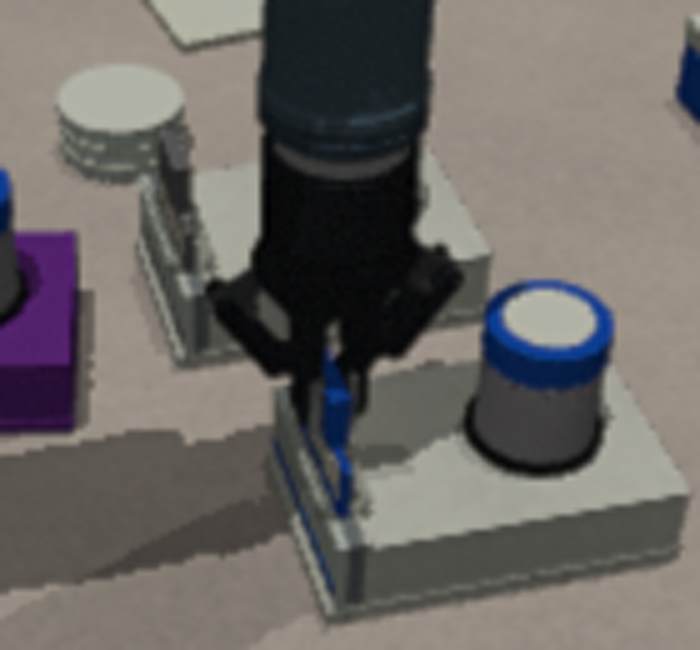

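The holder sits in the slot and its head is at the same wrist pixels as before (rows 260–470 of the crop), so it has not slipped. The push is steady at 22 N, so I'm handing the job in.

Run:
```python
from h import *
print(ticket.job_done());s=env.sense();print(s["t"],s["ee_pos"],s["force"],s["gripper_width"])
```

```text
the job is handed in; nothing more can be done
None
the job is handed in; nothing more can be done
```

I pressed the blue lid down, put the label holder in the blue shelf's slot, and handed the job in at about 12.8 s while still holding it pressed home. The hand-in gave no verdict.

- **Lid:** I pressed it with shut fingers to a hard stop: 35 N with the fingertips at 133.7 mm, against a nominal 134 mm. The side view afterwards showed no orange seal.
- **Label holder:** I gripped the head at 80 N and slid it into the slot without noticeable side force on the way in. I then pushed until the force levelled off at 22 N, well over the reader bar's 10 N spring. Fingertip height was 87 mm, which puts the holder's lower edge at about 22 mm.
- **Last checks:** Over the final 0.5 s the pose, force and 11 mm grip stayed constant. The wrist view showed no slip in the fingers, and the side view showed the holder upright in the slot with the lid still seated.
- **Measurements that differed:** The wrist camera read about 1 mm off along x, so I corrected for that. About 6 N of sideways load remained at the end, which suggests the blade is resting lightly against a slot wall.
- **Not measured directly:** I worked out the reader bar's travel from the fingertip height and the hard stop. I didn't re-measure the bottle, dishes or timer at the end. My paths kept clear of them, and I felt no unexpected contact.

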